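Clear the cup off the flour crock and take off its lid

TASK

The stoneware flour crock under the utensil rail has to be opened, but a copper cup has been left on its lid: first take the cup off and lower it into the empty bowl at the side of the crock. Then lift the lid off by its knob and lay it gently, knob up, in the middle of the round cork mat. Do not drop either one or bump the rail, and leave the crock, the bowl and everything else standing where they are.

Things in the scene. Friction and masses are not known exactly. Their poses are not given: they have to be found in the camera images.
- crock: straight-sided brown stoneware flour crock, outer diameter 156, 110 tall, wall 6, 2.2 kg, standing on the table under the rail, covered by its loose lid. Origin: centre of its underside, z up
- lid: loose round stoneware lid, 0.45 kg: disc of diameter 170, 9 thick, resting on the crock's rim 110 above the table; under it a plug of diameter 132, 8 deep, sits loosely in the crock's mouth (6 free all round). Origin: centre of the plug's underside (102 above the crock's underside when closed), z up through the knob; disc top at z = 17
- knob (a point): grip point of the lid's wooden knob, on the lid's axis at lid z = 41 (24 above the disc's top). The knob's neck is 26 in diameter from lid z = 17 to 45 and its head 34 in diameter from z = 45 to 57
- cup: copper measuring cup without a handle, straight cylinder of outer diameter 58, 70 tall, wall 3, about 160 g, open top, standing upright on the lid close in front of the knob (its axis 50 to 54 from the knob's axis), straight ahead or to the left or right of it. Origin: centre of its underside, z up
- cup_mid (a point): centre of the copper cup, 35 above its underside
- bowl: empty stoneware bowl of rim diameter 180, 80 tall, 1.1 kg, standing on the table to one side of the crock. Origin: centre of its underside
- bowl_rim (a point): centre of that bowl's mouth, at the height of the rim (80 above the table), z up
- bowl_in (a point): centre of that bowl's inner floor
- mat: round cork mat, diameter 190, 10 thick, fixed flat on the table on the other side of the crock from the bowl. Origin: centre of its underside
- rail: fixed utensil rail standing on the table over the crock: two 12 diameter posts 210 either side of its middle, feet of 64 diameter, a copper spoon hanging down to 145 above the table at 165 either side. Origin: on the table below the bar's middle; y along the bar, -x to the robot's side, z up. The bar keeps an upright tool off the knob: tilt it, coming from the robot's side
- rail_mid (a point): middle of the rail's dark steel bar (12 diameter, 420 long), on its axis, 300 above the table, up to 10 beyond the knob; axes as the rail's
- spoon: wooden spoon, 190 long, lying on the table in front of the crock; bystander. Origin: centre of its underside as it lies
- oil: green glass oil bottle, 64 diameter, 200 tall; bystander. Origin: centre of its underside
- jar: glass storage jar, 84 diameter, 120 tall; bystander. Origin: centre of its underside
Things that resemble listed ones, but are neither listed nor needed, are in the scene too. What is shaped like the lid but green or yellow is not meant.

How it is judged:
On the way, in this order (a step that is already met when the one before it is completed fails the run):
1. the cup lies released in the bowl while the lid is still on the crock (horizontal distance between cup_mid and bowl_rim below 0.06 m and z of cup_mid in the frame of bowl_rim below -0.01 m and contact force between the fingers and cup below 0.3 N and z of lid in the frame of crock below 0.108 m), for 0.2 s.
2. the lid is lifted clear of the crock, in the fingers (z of lid in the frame of crock above 0.118 m and contact force between the fingers and lid above 0.5 N), for 0.2 s.
At the end, for the whole second after the job is handed in: Cup at rest in the side bowl, its centre within 60 mm of the bowl axis and 10 mm or more below the rim; lid at rest flat (0.08 rad), knob up, on the cork mat within 25 mm of its centre; crock upright (0.05 rad) within 30 mm, bowl (0.08 rad) within 40 mm of their starts (horizontal distance between cup_mid and bowl_rim below 0.06 m and z of cup_mid in the frame of bowl_rim below -0.01 m and linear speed of cup below 0.03 m/s and horizontal distance between lid and mat below 0.025 m and z of lid in the frame of mat between 0.005 and 0.015 m and angle between each of lid, bowl's own z axis and vertical below 0.08 rad and linear speed of lid below 0.02 m/s and angle between crock's own z axis and vertical below 0.05 rad and distance of crock from where it was at the start of the episode below 0.03 m and distance of bowl from where it was at the start of the episode below 0.04 m); the robot touches nothing.
It fails at once if the rail is bumped by the robot, the lid or the cup (over 4 N) (contact force between any of the arm, the fingers, lid, cup and rail above 4 N).
It fails at once if the lid is dropped (it moves unheld faster than 0.6 m/s, a fall of about 18 mm) (linear speed of lid above 0.6 m/s and contact force between the fingers and lid below 0.3 N).
It fails at once if the cup is dropped (it moves unheld faster than 0.9 m/s, a fall of about 40 mm) (linear speed of cup above 0.9 m/s and contact force between the fingers and cup below 0.3 N).
It fails at once if a bystander (wooden spoon, oil bottle or jar) is moved more than 30 mm (distance of any of spoon, oil, jar from where it was at the start of the episode above 0.03 m).
It also fails if it takes over 54 s, if anything falls off the work surface, if the arm or the gripper's body presses on something with over 40 N, if the wrist force passes 120 N, or if a joint passes its speed limit or range.

ROBOT

A 7-joint arm with a two-finger parallel gripper is mounted at the origin on the work surface. World frame = base frame: x ahead of the robot, y to its left, z up, the work surface at z = 0. Lengths are in m, angles in rad, forces in N, time in s.
With the tool pointing down it reaches from about 0.425 to 0.875 m from the base axis. Payload 4.7 kg.
Tool frame: the origin (TCP) lies between the finger pads; the fingertips stand 11 mm ahead of it and the grasp point (between the pads) lies 8 mm behind it; z points along the fingers, y is the line along which they close (so a half turn about z gives the same grasp; the last joint's range is limited). The gripper opens to 87 mm and grips with 3 to 60 N. Pads are 19 mm wide; open, the fingers measure 117 mm over their backs; the gripper's body (75 mm by 190 mm) begins 51 mm behind the grasp point.
Start: joints at [-1.246, 0.321, -0.07, 1.45, 0.023, 1.371, -0.057], TCP at [0.199, 0.619, 0.198] pointing down, gripper open.
Joint ranges: [-2.86, 2.86], [-0.3, 2.09], [-1.38, 1.24], [0.06, 2.45], [-1.56, 4.7], [0.09, 2.05], [-2.69, 2.69]. Speed limits (rad/s): [2.57, 2.57, 3.14, 3.14, 3.14, 3.14, 3.14].

INTERFACE

Orientations are given as a rotation vector (axis times angle).
In Python, from bench import ctrl gives the robot as it stands. The module is installed in compiled form; this text tells all that it offers.
- The arm moves only by the shell command python3 -m inch 'ROWS' [FORCE]. ROWS is JSON, a list of rows, each an object with "slide": the shift along the tool's x, y, z scaled (see below), a list of three; "angular": the turn, a rotation vector about the tool's x, y, z scaled (see below), a list of three; "claw": the opening, from -1 (shut) to 1 (fully open). In form: [{"slide": [tx, ty, tz], "angular": [rx, ry, rz], "claw": claw}, ...]. A call has 1 to 10 rows; each row is the pose to reach, as a shift and turn from the pose commanded when the call began, along the tool's axes at that moment; what a row does not reach only later rows make up. The controller multiplies each number of a shift by 0.25 m and each number of a turn by 30 degrees. A row lasts 1/10 s, in which the tool goes at most 50 mm and 8.59 degrees, less where a joint would pass 70% of its speed; a pose out of reach is approached as far as the arm can. A call with a number of a shift or a turn outside -1 to 1 is refused whole. A call with a gripper value outside its range is refused whole. The fingers move at their own pace and stop on an object; FORCE is the grip in N (left out, the last holds). Time passes only in rows, so rows that repeat a pose let the fingers close. It gives the time, the measured TCP pose, the force, the opening and the grip force at its end, in the units of the state.
- ctrl.get_state(): the state, without advancing time (a new reading comes with each control period).
- ctrl.get_image(name): name is "side" or "top"; returns a dict with "color" (420x560x3 uint8, red, green, blue), "depth" (420x560 float32, m along the optical axis (not along the pixel's ray), 0 where there is no reading), "camera_matrix" (3x3 intrinsics, pixels), "dist_coeffs" ([k1, k2, p1, p2, k3] as OpenCV has them; the pictures are not rectified), "extrinsics" (4x4, takes a point from camera to world coordinates). Camera axes: x right, y up, looking along -z (the intrinsics and any distortion apply to the point x, -y, -z); pixel columns grow to the right and rows downward; lengths in m; the calibration is good to about 2 mm. A picture is of the moment at which its call begins.
- ctrl.close_job(): hands the job in; it is judged then, once.
Trained networks look in the newest picture that a camera, given by its name, has taken for a name from the list of things; names that differ only in an ending like _2 or _b are one class to them, and where a whole thing is asked for, a point or a joint stands for the part that bears it (a point fixed in the world has none). Each returns a list of dicts, best first, with "confidence" (0 to 1); they miss things now and then, are a little off and sometimes report something else, mostly with a low value. They report only what shows in the picture. A call takes as long as a camera call. They do not tell look-alikes from the thing itself.
- ctrl.find_in(query, camera): "bbox" ([centre column, centre row, width, height] in pixels, round what is visible of it).
- ctrl.outline_of(query, camera): "mask" (420x560 bool, what is visible of it) and "bbox" ([centre column, centre row, width, height] in pixels, round what is visible of it).
The state is a dict: "time": time; "joint_positions": joint angles; "qd": joint speeds; "joint_torque": joint torques, N m; "position": TCP position; "tool_rot": TCP orientation; "ft_force": force on the tool from outside, world axes, zero at the start; "torque": the same for the moment, N m; "grip_width": opening from 0.0 (shut) to 1.0 (fully open); "grip_force": force on a finger pad.
Only numpy, scipy, OpenCV 4.12 (cv2) and the standard library are available. Lean on these libraries where they do the work, as an engineer would, in place of code of your own. Each camera call takes 0.05 s, during which the arm holds its last target. There are 200 camera calls.

## Working session

There is one attempt and no reset: what is moved stays moved. The work goes in short steps, Python scripts to look and compute and a shell command to move; the robot and the scene stay as the last step left them, time stands still between calls to the robot, and variables do not carry over. Pictures are saved under pics/ and viewed, at most 10 in all, crops included, and the job is handed in when it is done.

```bash
mkdir -p pics
cat > h.py <<'E'
import numpy as np, cv2
from scipy.spatial.transform import Rotation as R
from bench import ctrl
def cloud(im):
    d=im["depth"]; v,u=np.mgrid[:d.shape[0],:d.shape[1]]
    p=cv2.undistortPoints(np.stack([u,v],-1).reshape(-1,1,2).astype(np.float64),np.array(im["camera_matrix"]),np.array(im["dist_coeffs"])).reshape(*d.shape,2)
    c=np.stack([p[...,0]*d,-p[...,1]*d,-d],-1); E=np.array(im["extrinsics"])
    w=c@E[:3,:3].T+E[:3,3]; w[d<=0]=np.nan; return w
def pose():
    s=ctrl.get_state(); return np.array(s["position"]),R.from_rotvec(s["tool_rot"])
E
python3 - <<'E'
from h import *
s=ctrl.get_state(); print(s)
ims={c:ctrl.get_image(c) for c in("top","side")}
for c,im in ims.items():
    cv2.imwrite(f"pics/{c}0.png",im["color"][...,::-1]); w=cloud(im)
    print(c,np.round(im["extrinsics"],3).tolist())
    for q in "crock lid cup bowl mat rail spoon oil jar".split():
        for r in ctrl.outline_of(q,c):
            P=w[r["mask"]]; P=P[~np.isnan(P[:,0])]
            if len(P): print(c,q,round(r["confidence"],2),np.round(r["bbox"]).astype(int),"lo",np.percentile(P,3,0).round(3),"hi",np.percentile(P,97,0).round(3))
E
```

```text
{'time': 0.0, 'joint_positions': array([-1.24593326,  0.32180564, -0.07011457,  1.45171003,  0.02260408,
        1.37080604, -0.05689803]), 'qd': array([ 0.00022922,  0.00135779, -0.00025884, -0.0001728 , -0.00031786,
       -0.00114221, -0.00083802]), 'joint_torque': array([ 8.08609566e-04, -4.91279376e+01, -4.03440781e-01, -3.12542689e+01,
       -6.38661068e-02,  4.34962485e-02,  1.88042814e-04]), 'position': array([0.1986043 , 0.61826149, 0.1966555 ]), 'tool_rot': array([-4.86054678e-01, -3.10355518e+00,  3.03227483e-03]), 'ft_force': array([ 0.69877981,  1.26697115, -0.15330845]), 'torque': array([ 0.00535424, -0.02560853, -0.01690571]), 'grip_force': 0.0, 'grip_width': 0.9997836265223428}
top [[-0.027, 0.998, -0.057, 0.353], [-0.999, -0.028, -0.023, -0.023], [-0.024, 0.056, 0.998, 1.568], [0.0, 0.0, 0.0, 1.0]]
top lid 0.91 [286 156  53  43] lo [ 0.551 -0.099  0.112] hi [0.701 0.05  0.158]
top lid 0.87 [374 274  45  44] lo [ 0.135 -0.402  0.009] hi [ 0.279 -0.257  0.054]
top lid 0.61 [204 281  45  48] lo [0.123 0.208 0.006] hi [0.272 0.356 0.053]
top cup 0.67 [291 166  19  18] l
[... 1187 characters left out ...]
0.556 -0.075  0.125] hi [ 0.611 -0.02   0.19 ]
side bowl 0.71 [333 324  65  61] lo [ 0.353 -0.385  0.003] hi [ 0.505 -0.233  0.08 ]
side mat 0.78 [226 198  53  37] lo [0.346 0.231 0.004] hi [0.504 0.396 0.015]
side rail 0.96 [332 206 100 156] lo [ 0.608 -0.23   0.003] hi [0.662 0.223 0.307]
side spoon 0.66 [275 255  56  24] lo [ 0.344 -0.009  0.001] hi [0.51  0.041 0.023]
side oil 0.95 [268 140  20  48] lo [0.638 0.385 0.009] hi [0.689 0.427 0.2  ]
side oil 0.6 [325 218  16  30] lo [ 0.556 -0.075  0.122] hi [ 0.612 -0.019  0.19 ]
side jar 0.84 [420 306  38  44] lo [ 0.63  -0.446  0.007] hi [ 0.701 -0.373  0.122]
side jar 0.48 [332 204 101 155] lo [ 0.609 -0.23   0.004] hi [0.655 0.218 0.308]
```

```bash
cat > fit.py <<'E'
from h import *
from scipy.optimize import least_squares
def circ(P,r=None):
    f=lambda x: np.hypot(P[:,0]-x[0],P[:,1]-x[1])-(r if r else x[2])
    x0=[*np.median(P[:,:2],0),0.05]
    s=least_squares(f,x0[:2] if r else x0,loss="soft_l1",f_scale=.002); return s.x.round(4),len(P),P[:,2].mean().round(4)
E
python3 - <<'E'
from fit import *
tops=[]
for c in("top","side"):
    im=ctrl.get_image(c); w=cloud(im)
    P=w.reshape(-1,3); P=P[~np.isnan(P[:,0])]
    def box(x0,x1,y0,y1,z0,z1): return P[(P[:,0]>x0)&(P[:,0]<x1)&(P[:,1]>y0)&(P[:,1]<y1)&(P[:,2]>z0)&(P[:,2]<z1)]
    a=box(.53,.73,-.12,.08,.113,.125); d=a
    # boundary by hull
    h=cv2.convexHull(d[:,:2].astype(np.float32))[:,0]; print(c,"lid hull",cv2.minEnclosingCircle(h))
    k=box(.6,.68,-.06,.02,.152,.165); print("knob",k[:,:2].mean(0),k.min(0),k.max(0),len(k))
    k=box(.54,.68,-.12,.02,.178,.2); print("cuprim",cv2.minEnclosingCircle(cv2.convexHull(k[:,:2].astype(np.float32))),k.min(0).round(3),k.max(0).round(3),len(k))
    k=box(.33,.53,-.42,-.2,.068,.09); print("bowlrim",cv2.minEnclosingCircle(k[:,:2].astype(np.float32)),len(k))
    k=box(.38,.46,-.35,-.28,-.01,.03); print("bowlfloor z",np.median(k[:,2]))
    k=box(.3,.53,.2,.43,.006,.02); print("mat",cv2.minEnclosingCircle(k[:,:2].astype(np.float32)),np.median(k[:,2]))
    k=box(.58,.7,-.23,.23,.295,.32); print("bar",np.polyfit(k[:,1],k[:,0],1),k[:,1].min(),k[:,1].max(),len(k),k[:,2].max())
p,r=pose(); print(p,r.as_matrix().round(3).tolist())
c=ctrl.get_image("top")["color"][90:330,120:440,::-1]; cv2.imwrite("pics/a.png",cv2.resize(c,(800,600),interpolation=3))
c=ctrl.get_image("side")["color"][110:360,130:463,::-1]; cv2.imwrite("pics/b.png",cv2.resize(c,(800,600),interpolation=3))
E
```

```text
top lid hull ((0.6263020038604736, -0.025109443813562393), 0.08500498533248901)
knob [ 0.62488969 -0.02674565] [ 0.60482539 -0.05709102  0.15223713] [ 0.64202461 -0.01105558  0.16449528] 80
cuprim ((0.5818840265274048, -0.04840574413537979), 0.028874073177576065) [ 0.553 -0.075  0.178] [ 0.61  -0.02   0.193] 60
bowlrim ((0.4221998155117035, -0.3146846294403076), 0.08934333175420761) 348
bowlfloor z 0.0051439103787247475
mat ((0.41974353790283203, 0.31139400601387024), 0.14879444241523743) 0.009441046830699351
bar [-0.0294557   0.63012716] -0.2168021227131806 0.21273850110736303 579 0.31112821008655245
side lid hull ((0.6281785368919373, -0.022556796669960022), 0.08713474124670029)
knob [ 0.623422   -0.02762318] [ 0.60076794 -0.049059    0.15269141] [ 0.64626076 -0.00699915  0.16478459] 59
cuprim ((0.5844627618789673, -0.044804640114307404), 0.03167855367064476) [ 0.554 -0.076  0.178] [ 0.614 -0.016  0.193] 125
bowlrim ((0.4249517321586609, -0.31275418400764465), 0.09072200208902359) 583
bowlfloor z 0.006893114565989178
mat ((0.41286176443099976, 0.33408045768737793), 0.138971745967865) 0.010131034457035226
bar [-0.03047843  0.63115088] -0.21749844176624356 0.21477577225187228 547 0.31033669712672973
[0.19883418 0.61887017 0.19776894] [[-0.952, 0.306, 0.0], [0.306, 0.952, 0.0], [-0.0, 0.0, -1.0]]
```

View pics/a.png

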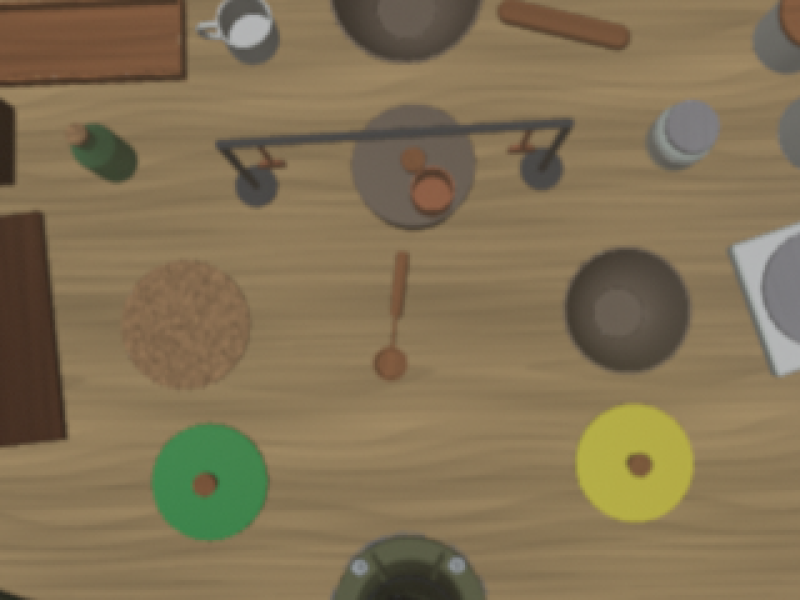

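View pics/b.png

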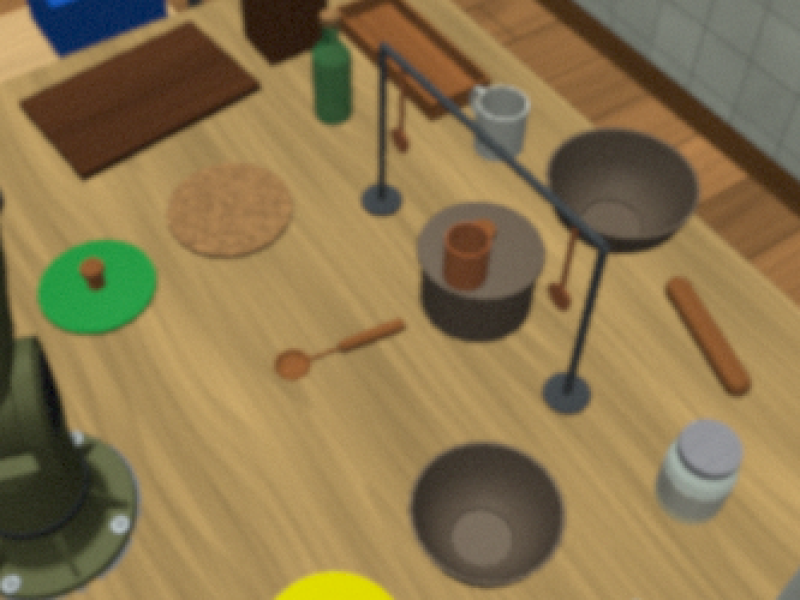

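Candidates, as pixels in the overhead crop:
- **Lid:** grey-brown disc on the crock at (413,165). Green (210,482) and yellow (635,463) are decoys.
- **Bowl:** (628,310) is beside the crock and opposite the mat at (187,325), so it fits. The one at (405,10) stands behind the rail.
- **Cup:** copper, at (432,190), front-right of the knob at (413,158). The white mug is at (248,25).

Both enlarged crops confirm these choices.

```bash
cat >> h.py <<'E'
def to(g,tilt,yaw=0.,start=None):
    """units to bring the grasp point to g with the tool tilted (deg) from vertical, heading yaw (deg)"""
    p,r=start or pose(); t=np.radians(tilt)
    T=R.from_euler("z",yaw,degrees=True)*R.from_matrix(np.array([[-np.cos(t),0,-np.sin(t)],[0,1,0],[np.sin(t),0,-np.cos(t)]]).T)
    q=np.array(g)+.008*T.apply([0,0,1])
    print("slide",(r.inv().apply(q-p)/.25).round(3),"ang",((r.inv()*T).as_rotvec(degrees=True)/30).round(3)); return q,T
E
python3 - <<'E'
from fit import *
s=to([.35,.28,.30],8,8)
s=to([.45,.06,.30],17,0,s)
s=to([.553,-.0475,.267],17,0,s)
for c in("top","side"):
    im=ctrl.get_image(c); w=cloud(im); m=ctrl.outline_of("mat",c)[0]["mask"]&(w[...,2]>.004)&(w[...,2]<.02)
    k=w[m][:,:2].astype(np.float32); h=cv2.convexHull(k)[:,0]; print("mat",circ(np.c_[h,0*h[:,:1]],.095),cv2.minEnclosingCircle(h))
E
```

```text
slide [-0.994 -1.104 -0.377] ang [-0.06  -0.262 -0.859]
slide [-0.276 -0.928  0.038] ang [ 0.058 -0.3    0.261]
slide [-0.355 -0.43   0.247] ang [0. 0. 0.]
mat (array([0.4232, 0.3159]), 45, np.float32(0.0)) ((0.42281949520111084, 0.3159606456756592), 0.09526831656694412)
mat (array([0.4244, 0.3181]), 32, np.float32(0.0)) ((0.42541658878326416, 0.3182828724384308), 0.0977909192442894)
```

```bash
python3 -m inch '[{"slide":[-0.3,-0.3,-0.3],"angular":[0,0,-0.2],"claw":1},{"slide":[-0.9,-1,-0.377],"angular":[-0.06,-0.26,-0.86],"claw":1},{"slide":[-0.9,-1,-0.377],"angular":[-0.06,-0.26,-0.86],"claw":1},{"slide":[-0.9,-1,-0.377],"angular":[-0.06,-0.26,-0.86],"claw":1},{"slide":[-0.9,-1,-0.377],"angular":[-0.06,-0.26,-0.86],"claw":1},{"slide":[-0.9,-1,-0.377],"angular":[-0.06,-0.26,-0.86],"claw":1},{"slide":[-0.9,-1,-0.377],"angular":[-0.06,-0.26,-0.86],"claw":1},{"slide":[-0.9,-1,-0.377],"angular":[-0.06,-0.26,-0.86],"claw":1},{"slide":[-0.9,-1,-0.377],"angular":[-0.06,-0.26,-0.86],"claw":1},{"slide":[-0.9,-1,-0.377],"angular":[-0.06,-0.26,-0.86],"claw":1}]'
python3 -c "
from h import *
s=to([.45,.06,.30],17)"
```

```text
time: 2.4
position: [0.3358, 0.313, 0.2919]
tool_rot: [-0.213, 2.996, 0.016]
ft_force: [-0.6, -0.0, -1.1]
grip_width: 1.003
grip_force: 0.0
slide [-0.316 -1.068  0.041] ang [ 0.06  -0.302  0.264]
```

```bash
python3 -m inch '[{"slide":[-0.32,-1,0.04],"angular":[0.06,-0.3,0.264],"claw":1},{"slide":[-0.32,-1,0.04],"angular":[0.06,-0.3,0.264],"claw":1},{"slide":[-0.32,-1,0.04],"angular":[0.06,-0.3,0.264],"claw":1},{"slide":[-0.32,-1,0.04],"angular":[0.06,-0.3,0.264],"claw":1},{"slide":[-0.32,-1,0.04],"angular":[0.06,-0.3,0.264],"claw":1},{"slide":[-0.32,-1,0.04],"angular":[0.06,-0.3,0.264],"claw":1},{"slide":[-0.32,-1,0.04],"angular":[0.06,-0.3,0.264],"claw":1},{"slide":[-0.32,-1,0.04],"angular":[0.06,-0.3,0.264],"claw":1}]'
python3 -c "
from h import *
s=to([.553,-.0475,.267],17)"
```

```text
time: 3.2
position: [0.4692, 0.0766, 0.2766]
tool_rot: [0.01, 2.883, -0.007]
ft_force: [-0.2, 1.5, 0.4]
grip_width: 1.006
grip_force: 0.0
slide [-0.318 -0.494  0.157] ang [-0.011 -0.072 -0.011]
```

```bash
python3 -m inch '[{"slide":[-0.16,-0.25,0.08],"angular":[-0.01,-0.07,-0.01],"claw":1},{"slide":[-0.32,-0.49,0.155],"angular":[-0.01,-0.07,-0.01],"claw":1},{"slide":[-0.32,-0.49,0.155],"angular":[-0.01,-0.07,-0.01],"claw":1},{"slide":[-0.32,-0.49,0.155],"angular":[-0.01,-0.07,-0.01],"claw":1},{"slide":[-0.32,-0.49,0.155],"angular":[-0.01,-0.07,-0.01],"claw":1},{"slide":[-0.32,-0.49,0.155],"angular":[-0.01,-0.07,-0.01],"claw":1},{"slide":[-0.32,-0.49,0.155],"angular":[-0.01,-0.07,-0.01],"claw":1}]'
python3 -c "
from h import *
print(pose()[0])
s=to([.553,-.0475,.267],17)
s=to([.582,-.0475,.171],17)"
```

```text
time: 3.9
position: [0.5558, -0.0402, 0.2619]
tool_rot: [-0.012, 2.843, 0.003]
ft_force: [0.6, 1.0, -0.4]
grip_width: 1.0
grip_force: 0.0
[ 0.55578694 -0.04016365  0.2618665 ]
slide [ 0.005 -0.029  0.009] ang [0.007 0.004 0.015]
slide [ 0.007 -0.031  0.41 ] ang [0.007 0.004 0.015]
```

```bash
python3 -m inch '[{"slide":[0.005,-0.03,0],"angular":[0,0,0],"claw":1},{"slide":[0.006,-0.03,0.05],"angular":[0,0,0],"claw":1},{"slide":[0.006,-0.03,0.1],"angular":[0,0,0],"claw":1},{"slide":[0.006,-0.03,0.1],"angular":[0,0,0],"claw":1},{"slide":[0.006,-0.03,0.1],"angular":[0,0,0],"claw":1}]'
python3 - <<'E'
from fit import *
s=to([.582,-.0475,.171],17)
im=ctrl.get_image("side"); w=cloud(im)
c=im["color"][120:300,210:450,::-1]; cv2.imwrite("pics/c.png",cv2.resize(c,(800,600),interpolation=3))
E
```

```text
time: 4.4
position: [0.5615, -0.0501, 0.2365]
tool_rot: [-0.007, 2.845, 0.002]
ft_force: [0.2, 0.2, -0.5]
grip_width: 0.994
grip_force: 0.0
slide [-0.002  0.01   0.306] ang [0.004 0.    0.008]
```

View pics/c.png

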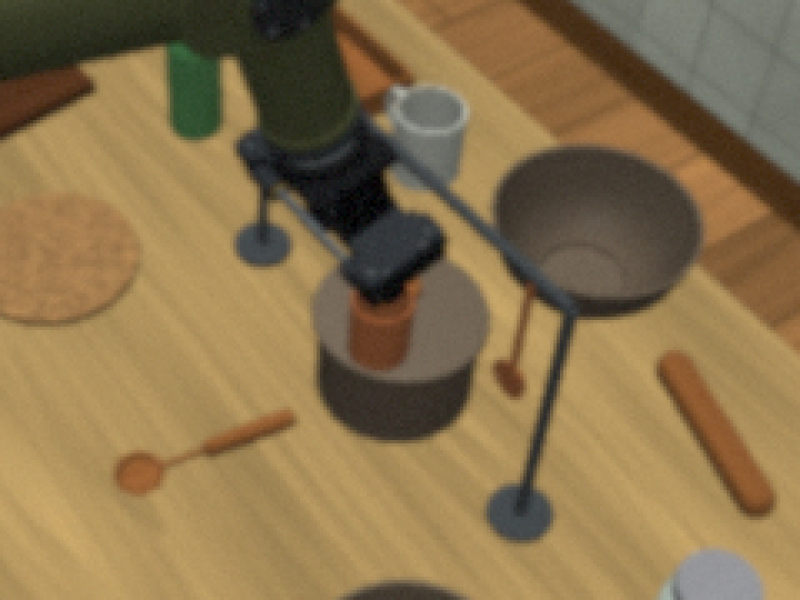

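The open fingers hang straight above the cup, which is at (380,320) in this crop. The gripper stays on the robot's side of the bar, so I'm descending.

```bash
python3 -m inch '[{"slide":[0,0.005,0.06],"angular":[0,0,0],"claw":1},{"slide":[0,0.01,0.12],"angular":[0,0,0],"claw":1},{"slide":[0,0.01,0.18],"angular":[0,0,0],"claw":1},{"slide":[0,0.01,0.24],"angular":[0,0,0],"claw":1},{"slide":[0,0.01,0.28],"angular":[0,0,0],"claw":1},{"slide":[0,0.01,0.305],"angular":[0,0,0],"claw":1},{"slide":[0,0.01,0.305],"angular":[0,0,0],"claw":1},{"slide":[0,0.01,0.305],"angular":[0,0,0],"claw":1}]'
python3 -c "
from h import *
s=to([.582,-.0475,.171],17)"
```

```text
time: 5.25
position: [0.5847, -0.0476, 0.1652]
tool_rot: [-0.006, 2.842, 0.002]
ft_force: [0.2, 0.1, 0.5]
grip_width: 0.999
grip_force: 0.0
slide [0.003 0.    0.007] ang [0.004 0.005 0.008]
```

```bash
python3 -m inch '[{"slide":[0,0,0],"angular":[0,0,0],"claw":0.5},{"slide":[0,0,0],"angular":[0,0,0],"claw":0.3},{"slide":[0,0,0],"angular":[0,0,0],"claw":0.1},{"slide":[0,0,0],"angular":[0,0,0],"claw":-0.2},{"slide":[0,0,0],"angular":[0,0,0],"claw":-0.2},{"slide":[0,0,0],"angular":[0,0,0],"claw":-0.2},{"slide":[0,0,0],"angular":[0,0,0],"claw":-0.2},{"slide":[0,0,0],"angular":[0,0,0],"claw":-0.2}]' 20
```

```text
time: 6.05
position: [0.5865, -0.0478, 0.1678]
tool_rot: [-0.006, 2.837, 0.002]
ft_force: [-1.3, -0.8, 8.9]
grip_width: 0.422
grip_force: 4.2
```

Run:
```python
from fit import *
im=ctrl.get_image("side"); a=cv2.resize(im["color"][150:270,270:390,::-1],(400,400),interpolation=3)
im=ctrl.get_image("top"); b=cv2.resize(im["color"][110:210,240:340,::-1],(400,400),interpolation=3)
cv2.imwrite("pics/d.png",np.hstack([a,b])); print({k:v for k,v in ctrl.get_state().items() if k in("grip_width","grip_force","ft_force","position")})
```

```text
{'position': array([ 0.58652328, -0.0478167 ,  0.16765104]), 'ft_force': array([-1.09661137,  0.39603373,  8.29384646]), 'grip_force': 4.6812387453974225, 'grip_width': 0.4125655286525461}
```

View pics/d.png

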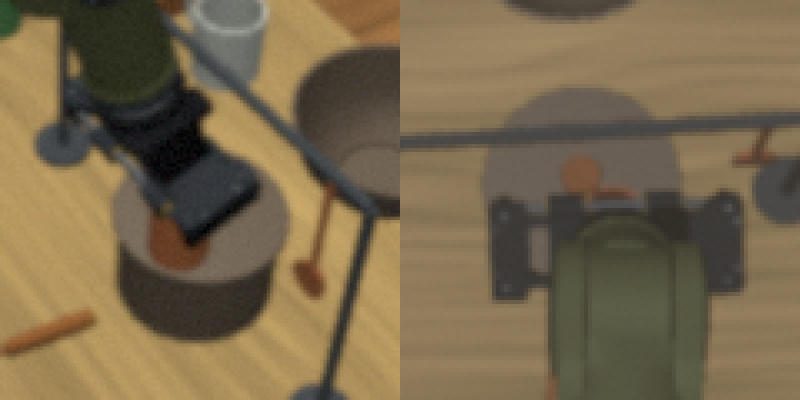

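Run:
```python
from fit import *
for c in("side","top"):
    im=ctrl.get_image(c); w=cloud(im); rgb=im["color"].astype(int)
    m=(w[...,0]>.53)&(w[...,0]<.7)&(w[...,1]>-.11)&(w[...,1]<.06)&(w[...,2]>.122)&(w[...,2]<.20)
    red=m&(rgb[...,0]>1.5*rgb[...,2])&(rgb[...,0]>70)
    dark=m&(rgb.max(-1)<65)
    for n,k in(("red",red),("dark",dark)):
        P=w[k]; print(c,n,len(P),np.percentile(P,[2,50,98],axis=0).round(3).tolist())
        for z in np.arange(.12,.20,.01):
            q=P[(P[:,2]>z)&(P[:,2]<=z+.01)]
            if len(q)>3: print("  z",z.round(2),len(q),q.min(0).round(3)[:2],q.max(0).round(3)[:2])
```

```text
side red 192 [[0.555, -0.075, 0.122], [0.561, -0.062, 0.144], [0.602, -0.031, 0.184]]
  z 0.12 36 [ 0.551 -0.075] [0.697 0.047]
  z 0.13 34 [ 0.555 -0.075] [ 0.603 -0.033]
  z 0.14 41 [ 0.554 -0.077] [ 0.601 -0.032]
  z 0.15 24 [ 0.555 -0.077] [ 0.598 -0.032]
  z 0.16 27 [ 0.554 -0.071] [ 0.568 -0.03 ]
  z 0.17 20 [ 0.555 -0.069] [ 0.565 -0.036]
  z 0.18 10 [ 0.555 -0.067] [ 0.564 -0.041]
side dark 1 [[0.586, -0.073, 0.151], [0.586, -0.073, 0.151], [0.586, -0.073, 0.151]]
top red 98 [[0.605, -0.06, 0.152], [0.622, -0.028, 0.158], [0.641, -0.011, 0.191]]
  z 0.15 64 [ 0.612 -0.038] [ 0.642 -0.008]
  z 0.16 13 [ 0.612 -0.038] [ 0.641 -0.014]
  z 0.17 6 [ 0.607 -0.06 ] [ 0.609 -0.044]
  z 0.18 10 [ 0.604 -0.066] [ 0.61  -0.034]
top dark 2 [[0.592, -0.073, 0.144], [0.594, -0.072, 0.156], [0.596, -0.07, 0.167]]
```

The cup is unmoved and upright between the fingers. I stopped the closing command too early, so I'm closing fully.

```bash
python3 -m inch '[{"slide":[0,0,0],"angular":[0,0,0],"claw":-0.4},{"slide":[0,0,0],"angular":[0,0,0],"claw":-0.6},{"slide":[0,0,0],"angular":[0,0,0],"claw":-1},{"slide":[0,0,0],"angular":[0,0,0],"claw":-1},{"slide":[0,0,0],"angular":[0,0,0],"claw":-1}]' 20
```

```text
time: 6.75
position: [0.5838, -0.0473, 0.164]
tool_rot: [-0.007, 2.844, 0.002]
ft_force: [-0.7, 0.7, -0.6]
grip_width: 0.05
grip_force: 0.0
```

Run:
```python
from fit import *
T=[]
for c in("side","top"):
    im=ctrl.get_image(c); w=cloud(im); rgb=im["color"].astype(int)
    m=(w[...,0]>.5)&(w[...,0]<.7)&(w[...,1]>-.14)&(w[...,1]<.06)&(w[...,2]>.122)&(w[...,2]<.20)
    P=w[m&(rgb[...,0]>1.5*rgb[...,2])&(rgb[...,0]>70)]
    for z in np.arange(.12,.20,.01):
        q=P[(P[:,2]>z)&(P[:,2]<=z+.01)]
        if len(q)>3: print("  z",z.round(2),len(q),q.min(0).round(3)[:2],q.max(0).round(3)[:2])
    s=(slice(150,270),slice(270,390)) if c=="side" else (slice(110,210),slice(240,340))
    T.append(cv2.resize(im["color"][s][...,::-1],(400,400),interpolation=3))
cv2.imwrite("pics/e.png",np.hstack(T)); print(ctrl.get_state()["grip_width"])
```

```text
z 0.12 26 [ 0.556 -0.074] [ 0.606 -0.037]
  z 0.13 41 [ 0.553 -0.075] [ 0.605 -0.036]
  z 0.14 33 [ 0.555 -0.077] [ 0.601 -0.034]
  z 0.15 17 [ 0.557 -0.076] [ 0.584 -0.033]
  z 0.16 25 [ 0.555 -0.069] [ 0.568 -0.03 ]
  z 0.17 18 [ 0.554 -0.064] [ 0.563 -0.038]
  z 0.18 8 [ 0.556 -0.06 ] [ 0.559 -0.039]
  z 0.15 61 [ 0.608 -0.054] [ 0.643 -0.008]
  z 0.16 20 [ 0.607 -0.057] [ 0.641 -0.011]
  z 0.18 13 [ 0.603 -0.063] [ 0.61 -0.03]
0.020467691787891526
```

View pics/e.png

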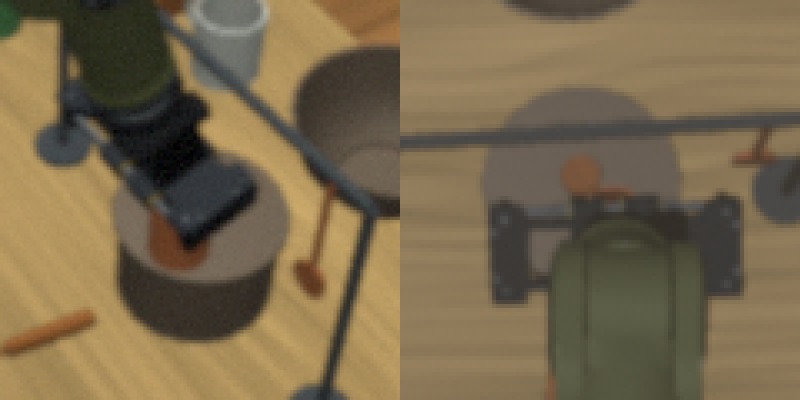

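Run:
```python
from fit import *
p,r=pose(); print(p, r.as_matrix().round(2).tolist())
for c in("side","top"):
    im=ctrl.get_image(c); w=cloud(im); rgb=im["color"].astype(int)
    L=(w-p)@r.as_matrix()
    m=(abs(L[...,0])<.08)&(abs(L[...,1])<.12)&(L[...,2]>-.2)&(L[...,2]<.03)&(rgb[...,0]<1.3*rgb[...,2])&(rgb.max(-1)<90)&(w[...,2]>.125)
    P=L[m]
    for z in np.arange(-.2,.03,.015):
        q=P[(P[:,2]>z)&(P[:,2]<=z+.015)]
        if len(q)>1: print(c,"tz",z.round(3),len(q),q.min(0).round(3)[:2],q.max(0).round(3)[:2])
```

```text
[ 0.58380805 -0.04736349  0.16392181] [[-0.96, -0.0, 0.29], [-0.0, 1.0, 0.0], [-0.29, 0.0, -0.96]]
side tz -0.2 218 [-0.034 -0.052] [0.038 0.014]
side tz -0.185 54 [-0.016 -0.051] [ 0.037 -0.021]
side tz -0.17 40 [-0.02  -0.052] [ 0.023 -0.036]
side tz -0.155 85 [-0.027 -0.095] [0.038 0.086]
side tz -0.14 465 [-0.036 -0.095] [0.038 0.095]
side tz -0.125 140 [-0.034 -0.094] [0.038 0.085]
side tz -0.11 44 [-0.036 -0.087] [0.038 0.086]
side tz -0.095 3 [ 0.003 -0.083] [0.036 0.085]
side tz -0.05 3 [ 0.01  -0.009] [ 0.011 -0.005]
top tz -0.2 59 [-0.035 -0.049] [-0.012  0.027]
top tz -0.155 46 [-0.033 -0.091] [0.035 0.092]
top tz -0.14 468 [-0.035 -0.094] [0.037 0.092]
top tz -0.125 120 [-0.08  -0.082] [-0.008  0.09 ]
top tz -0.11 19 [-0.035 -0.061] [-0.022  0.066]
top tz -0.095 3 [-0.034  0.079] [-0.034  0.085]
```

Run:
```python
from fit import *
p,r=pose()
for c in("side","top"):
    im=ctrl.get_image(c); w=cloud(im); rgb=im["color"].astype(int)
    L=(w-p)@r.as_matrix()
    m=(abs(L[...,0])<.05)&(abs(L[...,1])<.1)&(L[...,2]>-.12)&(L[...,2]<.03)&(w[...,2]>.125)
    P=np.c_[L[m],rgb[m]]; P=P[P[:,2].argsort()]
    for z in np.arange(-.12,.03,.01):
        q=P[(P[:,2]>z)&(P[:,2]<=z+.01)]
        if len(q)>1: print(c,"tz",z.round(3),len(q),q.min(0).round(3)[:2],q.max(0).round(3)[:2],"rgb",np.median(q[:,3:],0))
    if c=="side":
        cv2.imwrite("pics/f.png",cv2.resize(im["color"][180:250,290:360,::-1],(600,600),interpolation=3))
```

```text
side tz -0.12 176 [-0.037 -0.091] [0.039 0.086] rgb [63. 59. 55.]
side tz -0.11 80 [-0.037 -0.088] [0.038 0.082] rgb [62.5 53.5 44.5]
side tz -0.1 33 [-0.034 -0.086] [0.038 0.087] rgb [58. 45. 38.]
side tz -0.05 3 [ 0.01  -0.008] [ 0.011 -0.004] rgb [68. 71. 72.]
side tz -0.04 2 [0.01  0.002] [0.02  0.004] rgb [88.  72.5 64. ]
side tz -0.03 13 [ 0.018 -0.013] [0.022 0.009] rgb [97. 62. 38.]
side tz -0.02 20 [ 0.016 -0.021] [0.026 0.009] rgb [99. 60. 37.]
side tz -0.01 24 [ 0.017 -0.021] [0.03  0.017] rgb [101.  60.  37.]
side tz -0.0 23 [-0.05 -0.1 ] [0.032 0.015] rgb [102.  62.  39.]
side tz 0.01 34 [-0.006 -0.028] [0.035 0.013] rgb [101.5  61.   36. ]
side tz 0.02 38 [-0.01  -0.028] [0.038 0.012] rgb [101.5  62.5  38. ]
top tz -0.12 106 [-0.035 -0.07 ] [-0.007  0.063] rgb [65.  60.5 55. ]
top tz -0.11 29 [-0.035 -0.067] [-0.022  0.078] rgb [79. 76. 71.]
top tz -0.1 7 [-0.034 -0.086] [-0.032  0.085] rgb [74. 66. 58.]
top tz -0.02 14 [-0.031 -0.019] [-0.025  0.017] rgb [106.5  77.5  60.5]
top tz -0.01 6 [-0.027 -0.009] [-0.026  0.007] rgb [86.  62.5 48. ]
top tz 0.01 49 [-0.048 -0.007] [-0.02   0.036] rgb [117.  84.  60.]
top tz 0.02 23 [-0.05   0.009] [-0.026  0.039] rgb [119.  85.  60.]
```

View pics/f.png

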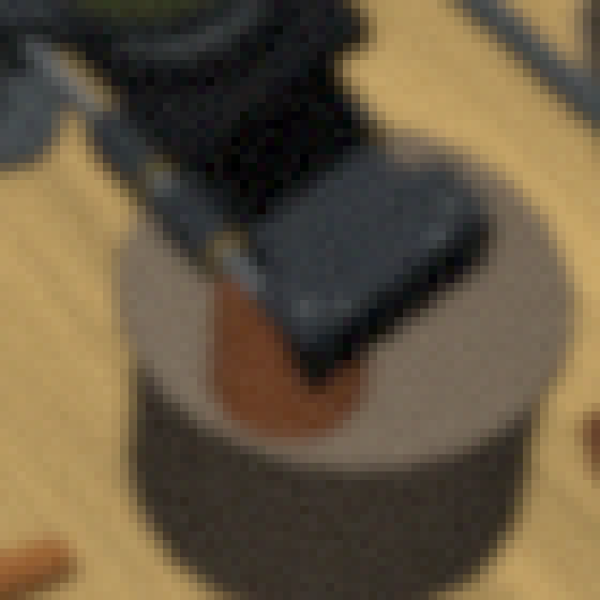

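The palm sits about 40 mm further back from the reported TCP than the description says. That means the fingertips were only at the rim and closed into the cup's mouth. I'll back out along the tool axis and measure the fingers in the clear.

```bash
python3 -m inch '[{"slide":[0,0,-0.06],"angular":[0,0,0],"claw":-1},{"slide":[0,0,-0.12],"angular":[0,0,0],"claw":-1},{"slide":[0,0,-0.2],"angular":[0,0,0],"claw":-1},{"slide":[0,0,-0.3],"angular":[0,0,0],"claw":-1},{"slide":[0,0,-0.4],"angular":[0,0,0],"claw":1},{"slide":[0,0,-0.4],"angular":[0,0,0],"claw":1},{"slide":[0,0,-0.4],"angular":[0,0,0],"claw":1},{"slide":[0,0,-0.4],"angular":[0,0,0],"claw":1},{"slide":[0,0,-0.4],"angular":[0,0,0],"claw":1},{"slide":[0,0,-0.4],"angular":[0,0,0],"claw":1}]'
python3 - <<'E'
from fit import *
p,r=pose()
for c in("side","top"):
    im=ctrl.get_image(c); w=cloud(im); rgb=im["color"].astype(int)
    L=(w-p)@r.as_matrix()
    m=(abs(L[...,0])<.06)&(abs(L[...,1])<.1)&(L[...,2]>-.13)&(L[...,2]<.03)&(w[...,2]>.195)
    P=np.c_[L[m],rgb[m]]
    for z in np.arange(-.13,.03,.01):
        q=P[(P[:,2]>z)&(P[:,2]<=z+.01)]
        if len(q)>1: print(c,"tz",z.round(3),len(q),q.min(0).round(3)[:2],q.max(0).round(3)[:2],"rgb",np.median(q[:,3:],0))
    m=(w[...,0]>.54)&(w[...,0]<.62)&(w[...,1]>-.09)&(w[...,1]<-.0)&(w[...,2]>.178)&(w[...,2]<.2)&(rgb[...,0]>1.5*rgb[...,2])
    if m.sum()>5: print("cup",m.sum(),cv2.minEnclosingCircle(w[m][:,:2].astype(np.float32)))
    if c=="side":
        cv2.imwrite("pics/g.png",cv2.resize(im["color"][150:270,270:390,::-1],(600,600),interpolation=3))
E
```

```text
time: 8.05
position: [0.5546, -0.0477, 0.259]
tool_rot: [-0.007, 2.845, 0.002]
ft_force: [0.7, -0.8, 0.1]
grip_width: 0.467
grip_force: 0.0
side tz -0.13 80 [-0.035 -0.094] [0.038 0.087] rgb [24. 26. 26.]
side tz -0.12 205 [-0.038 -0.091] [0.038 0.095] rgb [56. 55. 54.]
side tz -0.11 103 [-0.037 -0.089] [0.038 0.085] rgb [52. 41. 34.]
side tz -0.1 30 [-0.035 -0.086] [0.037 0.085] rgb [64. 48. 34.]
side tz -0.07 2 [0.011 0.028] [0.012 0.031] rgb [87.5 78.  61.5]
side tz -0.06 4 [0.01  0.022] [0.011 0.032] rgb [56.5 60.  59. ]
cup 103 ((0.5837904214859009, -0.047645166516304016), 0.03037652187049389)
top tz -0.13 43 [-0.035 -0.097] [0.035 0.08 ] rgb [61. 59. 55.]
top tz -0.12 181 [-0.035 -0.09 ] [0.039 0.083] rgb [64. 61. 55.]
top tz -0.11 35 [-0.035 -0.068] [0.036 0.078] rgb [83. 72. 69.]
cup 31 ((0.592265248298645, -0.049561724066734314), 0.026170672848820686)
```

View pics/g.png

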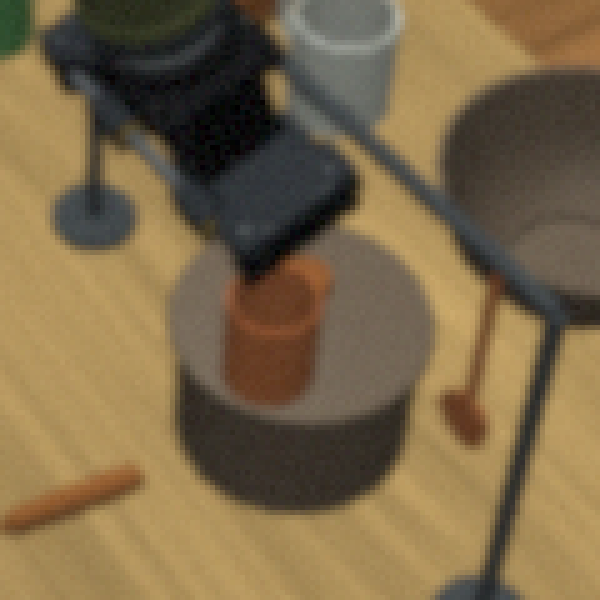

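The cup is still upright at (0.583, -0.0475). The fingertips end about 27 mm behind the reported TCP rather than 11 mm ahead of it, so I'll put a 38 mm tool-z correction in the helper.

```bash
sed -i 's/\.008\*T/.046*T/' h.py
python3 -c "
from h import *
s=to([.583,-.0475,.172],17)"
python3 -m inch '[{"slide":[0,0,0],"angular":[0,0,0],"claw":1},{"slide":[0,0,0],"angular":[0,0,0],"claw":1},{"slide":[0,0,0],"angular":[0,0,0],"claw":1},{"slide":[0,0,0],"angular":[0,0,0],"claw":1},{"slide":[0,0,0],"angular":[0,0,0],"claw":1},{"slide":[0,0,0.2],"angular":[0,0,0],"claw":1},{"slide":[0,0,0.3],"angular":[0,0,0],"claw":1},{"slide":[0,0,0.3],"angular":[0,0,0],"claw":1}]'
python3 -c "
from h import *
s=to([.583,-.0475,.172],17)"
```

```text
slide [-0.005 -0.     0.552] ang [0.004 0.002 0.008]
time: 8.95
position: [0.5745, -0.0474, 0.184]
tool_rot: [-0.007, 2.851, 0.001]
ft_force: [0.2, -0.4, -0.8]
grip_width: 1.002
grip_force: 0.0
slide [-0.02  -0.001  0.24 ] ang [ 0.003 -0.011  0.009]
```

```bash
python3 -m inch '[{"slide":[-0.01,0,0.04],"angular":[0,0,0],"claw":1},{"slide":[-0.01,0,0.08],"angular":[0,0,0],"claw":1},{"slide":[-0.01,0,0.12],"angular":[0,0,0],"claw":1},{"slide":[-0.01,0,0.16],"angular":[0,0,0],"claw":1},{"slide":[-0.01,0,0.2],"angular":[0,0,0],"claw":1},{"slide":[-0.01,0,0.24],"angular":[0,0,0],"claw":1},{"slide":[-0.01,0,0.24],"angular":[0,0,0],"claw":1},{"slide":[-0.01,0,0.24],"angular":[0,0,0],"claw":1}]'
python3 -c "
from h import *
s=to([.583,-.0475,.172],17)"
```

```text
time: 9.75
position: [0.5969, -0.0475, 0.1316]
tool_rot: [-0.006, 2.844, 0.002]
ft_force: [0.0, 0.6, -0.8]
grip_width: 1.002
grip_force: 0.0
slide [ 0.006 -0.     0.013] ang [0.004 0.003 0.008]
```

```bash
python3 -m inch '[{"slide":[0,0,0],"angular":[0,0,0],"claw":0.5},{"slide":[0,0,0],"angular":[0,0,0],"claw":0.4},{"slide":[0,0,0],"angular":[0,0,0],"claw":0.2},{"slide":[0,0,0],"angular":[0,0,0],"claw":-1},{"slide":[0,0,0],"angular":[0,0,0],"claw":-1},{"slide":[0,0,0],"angular":[0,0,0],"claw":-1},{"slide":[0,0,0],"angular":[0,0,0],"claw":-1}]' 20
```

```text
time: 10.45
position: [0.5971, -0.0475, 0.1321]
tool_rot: [-0.006, 2.843, 0.002]
ft_force: [-0.2, -1.2, 1.9]
grip_width: 0.647
grip_force: 19.9
```

```bash
python3 -m inch '[{"slide":[-0.01,0,-0.04],"angular":[0,0,0],"claw":-1},{"slide":[-0.023,0,-0.077],"angular":[0,0,0],"claw":-1},{"slide":[0.03,0,-0.13],"angular":[0,0,0],"claw":-1},{"slide":[0.1,0,-0.19],"angular":[0,0,0],"claw":-1},{"slide":[0.18,0,-0.25],"angular":[0,0,0],"claw":-1},{"slide":[0.26,0,-0.3],"angular":[0,0,0],"claw":-1},{"slide":[0.314,0,-0.346],"angular":[0,0,0],"claw":-1},{"slide":[0.314,0,-0.346],"angular":[0,0,0],"claw":-1}]'
python3 - <<'E'
from fit import *
to([.4235,-.314,.16],17,-10)
to([.4235,-.314,.16],17,0)
for c in("side","top"):
    im=ctrl.get_image(c); w=cloud(im)
    P=w.reshape(-1,3); P=P[~np.isnan(P[:,0])]
    k=P[(P[:,0]>.54)&(P[:,0]<.72)&(P[:,1]>-.12)&(P[:,1]<.08)&(P[:,2]>.112)&(P[:,2]<.124)]
    print(c,"lid",cv2.minEnclosingCircle(k[:,:2].astype(np.float32)),np.median(k[:,2]))
    k=P[(P[:,0]>.6)&(P[:,0]<.66)&(P[:,1]>-.055)&(P[:,1]<.01)&(P[:,2]>.152)&(P[:,2]<.167)]
    print("knob",cv2.minEnclosingCircle(k[:,:2].astype(np.float32)),circ(k,.017),k[:,:2].min(0),k[:,:2].max(0))
E
```

```text
time: 11.25
position: [0.4959, -0.0481, 0.1933]
tool_rot: [-0.006, 2.84, 0.003]
ft_force: [0.1, 0.2, -2.4]
grip_width: 0.651
grip_force: 19.9
slide [ 0.322 -1.072  0.222] ang [0.104 0.008 0.326]
slide [ 0.321 -1.063  0.222] ang [0.006 0.009 0.007]
side lid ((0.6296547055244446, -0.022831199690699577), 0.08723288029432297) 0.11849151342549402
knob ((0.6281217932701111, -0.024221058934926987), 0.01813679188489914) (array([ 0.6286, -0.0201]), 78, np.float64(0.1582)) [ 0.6107296  -0.04083729] [ 0.64552575 -0.00672308]
top lid ((0.6270825266838074, -0.02457130141556263), 0.08523701131343842) 0.11742648802225086
knob ((0.6269177794456482, -0.024696215987205505), 0.01657184213399887) (array([ 0.6267, -0.0336]), 74, np.float64(0.1576)) [ 0.61170099 -0.04105697] [ 0.64299162 -0.01102611]
```

```bash
python3 -m inch '[{"slide":[0.03,-0.1,0],"angular":[0,0,0],"claw":-1},{"slide":[0.09,-0.25,0.03],"angular":[0,0,0],"claw":-1},{"slide":[0.14,-0.4,0.06],"angular":[0,0,0],"claw":-1},{"slide":[0.2,-0.55,0.1],"angular":[0,0,0],"claw":-1},{"slide":[0.26,-0.7,0.12],"angular":[0,0,0],"claw":-1},{"slide":[0.29,-0.85,0.14],"angular":[0,0,0],"claw":-1},{"slide":[0.32,-0.95,0.15],"angular":[0,0,0],"claw":-1},{"slide":[0.32,-1,0.15],"angular":[0,0,0],"claw":-1},{"slide":[0.32,-1,0.15],"angular":[0,0,0],"claw":-1},{"slide":[0.32,-1,0.15],"angular":[0,0,0],"claw":-1}]'
python3 - <<'E'
from fit import *
to([.4235,-.314,.12],17,0); to([.4235,-.314,.061],17,0)
for c in("side","top"):
    im=ctrl.get_image(c); w=cloud(im)
    P=w.reshape(-1,3); P=P[~np.isnan(P[:,0])]
    k=P[(P[:,0]>.33)&(P[:,0]<.53)&(P[:,1]>-.42)&(P[:,1]<-.2)&(P[:,2]>.07)&(P[:,2]<.088)]
    print(c,"bowl",cv2.minEnclosingCircle(k[:,:2].astype(np.float32)))
    rgb=im["color"].astype(int); k=w[(rgb[...,0]>1.5*rgb[...,2])&(w[...,2]>.09)&(w[...,2]<.3)&(w[...,1]<-.2)&(w[...,0]<.52)]
    if len(k): print("cup",np.percentile(k,[2,50,98],axis=0).round(3).tolist())
E
```

```text
time: 12.35
position: [0.4326, -0.298, 0.1316]
tool_rot: [-0.007, 2.844, 0.002]
ft_force: [0.4, -0.2, -2.4]
grip_width: 0.65
grip_force: 19.9
slide [ 0.049 -0.064  0.218] ang [0.004 0.001 0.009]
slide [ 0.118 -0.064  0.443] ang [0.004 0.001 0.009]
side bowl ((0.42515355348587036, -0.3130393624305725), 0.0903492271900177)
cup [[0.357, -0.389, 0.119], [0.379, -0.297, 0.226], [0.433, -0.208, 0.298]]
top bowl ((0.42272472381591797, -0.3145253360271454), 0.0893767699599266)
cup [[0.355, -0.324, 0.117], [0.426, -0.296, 0.169], [0.446, -0.215, 0.268]]
```

```bash
python3 -m inch '[{"slide":[0.02,-0.064,0.05],"angular":[0,0,0],"claw":-1},{"slide":[0.03,-0.064,0.12],"angular":[0,0,0],"claw":-1},{"slide":[0.045,-0.064,0.2],"angular":[0,0,0],"claw":-1},{"slide":[0.065,-0.064,0.27],"angular":[0,0,0],"claw":-1},{"slide":[0.085,-0.064,0.34],"angular":[0,0,0],"claw":-1},{"slide":[0.1,-0.064,0.39],"angular":[0,0,0],"claw":-1},{"slide":[0.11,-0.064,0.415],"angular":[0,0,0],"claw":-1},{"slide":[0.11,-0.064,0.415],"angular":[0,0,0],"claw":-1}]'
python3 -c "
from h import *
print(pose()[0][2]+.044)
s=to([.4235,-.314,.057],17,0)"
```

```text
time: 13.25
position: [0.4363, -0.3129, 0.0238]
tool_rot: [-0.008, 2.845, 0.004]
ft_force: [-0.0, 0.8, -2.2]
grip_width: 0.645
grip_force: 19.9
0.06776266962951344
slide [ 0.01  -0.004  0.042] ang [0.007 0.001 0.01 ]
```

```bash
python3 -m inch '[{"slide":[0.003,0,0.01],"angular":[0,0,0],"claw":-1},{"slide":[0.006,0,0.02],"angular":[0,0,0],"claw":-1},{"slide":[0.009,0,0.03],"angular":[0,0,0],"claw":-1},{"slide":[0.009,0,0.03],"angular":[0,0,0],"claw":-1},{"slide":[0.009,0,0.03],"angular":[0,0,0],"claw":-1}]'
```

```text
time: 13.75
position: [0.438, -0.3145, 0.0187]
tool_rot: [-0.006, 2.84, 0.003]
ft_force: [-4.2, 2.7, 10.9]
grip_width: 0.645
grip_force: 19.9
```

Contact with the bowl floor is confirmed by about 11 N upward. Now I'm releasing partway and backing out.

```bash
python3 -m inch '[{"slide":[-0.001,0,-0.004],"angular":[0,0,0],"claw":-1},{"slide":[-0.002,0,-0.006],"angular":[0,0,0],"claw":0.45},{"slide":[-0.002,0,-0.006],"angular":[0,0,0],"claw":0.55},{"slide":[-0.002,0,-0.006],"angular":[0,0,0],"claw":0.6},{"slide":[-0.002,0,-0.006],"angular":[0,0,0],"claw":0.6},{"slide":[-0.002,0,-0.006],"angular":[0,0,0],"claw":0.6}]'
```

```text
time: 14.35
position: [0.4367, -0.3141, 0.0183]
tool_rot: [-0.007, 2.843, 0.002]
ft_force: [-0.5, -0.2, -0.7]
grip_width: 0.795
grip_force: 0.0
```

```bash
python3 -m inch '[{"slide":[0,0,-0.05],"angular":[0,0,0],"claw":0.6},{"slide":[0,0,-0.12],"angular":[0,0,0],"claw":0.6},{"slide":[0,0,-0.2],"angular":[0,0,0],"claw":0.6},{"slide":[0,0,-0.3],"angular":[0,0,0],"claw":0.6},{"slide":[0,0,-0.45],"angular":[0,0,0],"claw":0.6},{"slide":[0,0,-0.6],"angular":[0,0,0],"claw":0.6},{"slide":[0,0,-0.7],"angular":[0,0,0],"claw":0.6},{"slide":[0,0,-0.7],"angular":[0,0,0],"claw":0.6}]'
python3 - <<'E'
from fit import *
im=ctrl.get_image("side"); w=cloud(im); rgb=im["color"].astype(int)
k=w[(rgb[...,0]>1.6*rgb[...,2])&(w[...,2]>.01)&(w[...,2]<.1)&(np.hypot(w[...,0]-.424,w[...,1]+.314)<.075)]
print(len(k),np.percentile(k,[2,50,98],axis=0).round(3).tolist())
q=k[k[:,2]>.066]; print("rim",cv2.minEnclosingCircle(q[:,:2].astype(np.float32)),q[:,2].max())
cv2.imwrite("pics/i.png",cv2.resize(im["color"][180:380,230:430,::-1],(600,600),interpolation=3))
s=to([.52,-.04,.25],32,0)
E
```

```text
time: 15.15
position: [0.3865, -0.3164, 0.1898]
tool_rot: [-0.005, 2.836, -0.002]
ft_force: [0.4, 0.2, -1.0]
grip_width: 0.799
grip_force: 0.0
188 [[0.396, -0.342, 0.011], [0.413, -0.337, 0.038], [0.451, -0.306, 0.077]]
rim ((0.42386534810066223, -0.33435481786727905), 0.018892765045166016) 0.07855483734976532
slide [-0.638  1.099  0.1  ] ang [ 0.002 -0.489  0.007]
```

View pics/i.png

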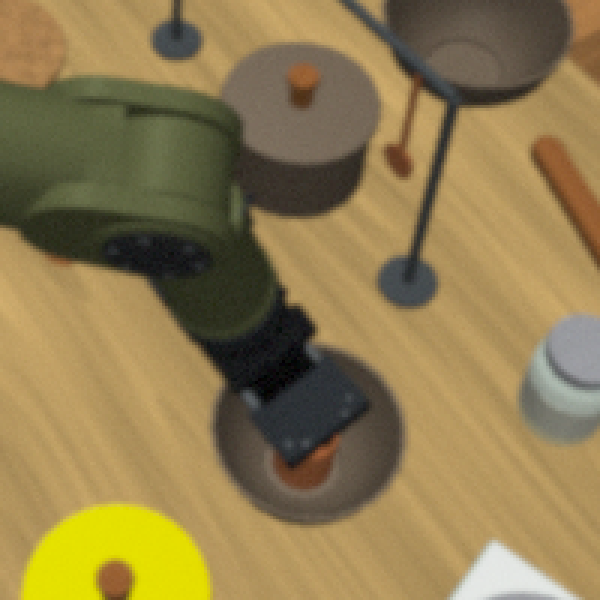

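```bash
python3 -m inch '[{"slide":[-0.1,0.15,0],"angular":[0,-0.1,0],"claw":1},{"slide":[-0.25,0.35,0],"angular":[0,-0.25,0],"claw":1},{"slide":[-0.35,0.55,0.05],"angular":[0,-0.4,0],"claw":1},{"slide":[-0.45,0.75,0.07],"angular":[0,-0.49,0],"claw":1},{"slide":[-0.55,0.9,0.1],"angular":[0,-0.49,0],"claw":1},{"slide":[-0.64,1,0.1],"angular":[0,-0.49,0],"claw":1},{"slide":[-0.64,1,0.1],"angular":[0,-0.49,0],"claw":1},{"slide":[-0.64,1,0.1],"angular":[0,-0.49,0],"claw":1},{"slide":[-0.64,1,0.1],"angular":[0,-0.49,0],"claw":1}]'
python3 -c "
from h import *
t=np.radians(32);g=np.array([.627,-.0245,.144]);z=np.array([np.sin(t),0,-np.cos(t)])
s=to(g-.11*z,32)
s=to(g,32,0,s)"
```

```text
time: 16.1
position: [0.55, -0.0612, 0.2056]
tool_rot: [-0.014, 2.592, 0.007]
ft_force: [-0.0, -0.2, 0.2]
grip_width: 1.001
grip_force: 0.0
slide [-0.133  0.145  0.116] ang [ 0.015 -0.018  0.016]
slide [-0.    0.    0.44] ang [0. 0. 0.]
```

```bash
python3 -m inch '[{"slide":[-0.06,0.07,0.03],"angular":[0.01,-0.01,0.01],"claw":1},{"slide":[-0.13,0.145,0.06],"angular":[0.015,-0.018,0.016],"claw":1},{"slide":[-0.133,0.145,0.11],"angular":[0.015,-0.018,0.016],"claw":1},{"slide":[-0.133,0.145,0.11],"angular":[0.015,-0.018,0.016],"claw":1},{"slide":[-0.133,0.145,0.11],"angular":[0.015,-0.018,0.016],"claw":1},{"slide":[-0.133,0.145,0.11],"angular":[0.015,-0.018,0.016],"claw":1}]'
python3 - <<'E'
from fit import *
s=to([.627,-.0245,.144],32)
p,r=pose()
for c in("side","top"):
    im=ctrl.get_image(c); w=cloud(im)
    L=(w-p)@r.as_matrix()
    P=L[(abs(L[...,0])<.06)&(abs(L[...,1])<.11)&(L[...,2]>-.16)&(L[...,2]<.03)&(w[...,2]>.17)&(w[...,2]<.29)]
    q=P[(P[:,2]>-.15)&(P[:,2]<-.11)]; print(c,len(q),np.percentile(q,[1,99],axis=0).round(3).tolist(), P[:,2].max())
E
```

```text
time: 16.7
position: [0.5916, -0.03, 0.2004]
tool_rot: [0.011, 2.582, -0.003]
ft_force: [-0.3, 0.2, 0.7]
grip_width: 1.001
grip_force: 0.0
slide [-0.     0.024  0.45 ] ang [-0.009  0.002 -0.013]
side 37 [[0.025, -0.092, -0.125], [0.038, -0.005, -0.11]] -0.02473511222465976
top 16 [[0.015, -0.064, -0.122], [0.04, 0.064, -0.114]] -0.023188377656857197
```

```bash
python3 -m inch '[{"slide":[0,0.024,0.06],"angular":[-0.01,0,-0.01],"claw":1},{"slide":[0,0.024,0.13],"angular":[-0.01,0,-0.01],"claw":1},{"slide":[0,0.024,0.2],"angular":[-0.01,0,-0.01],"claw":1},{"slide":[0,0.024,0.26],"angular":[-0.01,0,-0.01],"claw":1},{"slide":[0,0.024,0.32],"angular":[-0.01,0,-0.01],"claw":1},{"slide":[0,0.024,0.37],"angular":[-0.01,0,-0.01],"claw":1},{"slide":[0,0.024,0.4],"angular":[-0.01,0,-0.01],"claw":1},{"slide":[0,0.024,0.4],"angular":[-0.01,0,-0.01],"claw":1}]'
python3 -c "
from h import *
s=to([.627,-.0245,.145],32)"
```

```text
time: 17.6
position: [0.6453, -0.0228, 0.1154]
tool_rot: [-0.001, 2.582, 0.002]
ft_force: [-0.2, -0.4, -0.1]
grip_width: 1.005
grip_force: 0.0
slide [-0.001 -0.007  0.045] ang [0.003 0.001 0.   ]
```

```bash
python3 -m inch '[{"slide":[0,-0.007,0.012],"angular":[0,0,0],"claw":1},{"slide":[0,-0.007,0.025],"angular":[0,0,0],"claw":1},{"slide":[0,-0.007,0.035],"angular":[0,0,0],"claw":1},{"slide":[0,-0.007,0.04],"angular":[0,0,0],"claw":1},{"slide":[0,-0.007,0.04],"angular":[0,0,0],"claw":1}]'
```

```text
time: 18.1
position: [0.6509, -0.0244, 0.1079]
tool_rot: [-0.001, 2.581, 0.002]
ft_force: [-0.7, 0.1, -0.5]
grip_width: 1.0
grip_force: 0.0
```

```bash
python3 -m inch '[{"slide":[0,0,0.006],"angular":[0,0,0],"claw":0.3},{"slide":[0,0,0.006],"angular":[0,0,0],"claw":0},{"slide":[0,0,0.006],"angular":[0,0,0],"claw":-0.2},{"slide":[0,0,0.006],"angular":[0,0,0],"claw":-0.4},{"slide":[0,0,0.006],"angular":[0,0,0],"claw":-1},{"slide":[0,0,0.006],"angular":[0,0,0],"claw":-1},{"slide":[0,0,0.006],"angular":[0,0,0],"claw":-1},{"slide":[0,0,0.006],"angular":[0,0,0],"claw":-1},{"slide":[0,0,0.006],"angular":[0,0,0],"claw":-1}]' 45
```

```text
time: 19.0
position: [0.6518, -0.0241, 0.1068]
tool_rot: [-0.002, 2.581, 0.002]
ft_force: [1.2, 0.8, -0.4]
grip_width: 0.344
grip_force: 45.0
```

```bash
python3 -m inch '[{"slide":[-0.008,0,-0.013],"angular":[0,0,0],"claw":-1},{"slide":[-0.016,0,-0.026],"angular":[0,0,0],"claw":-1},{"slide":[-0.026,0,-0.042],"angular":[0,0,0],"claw":-1},{"slide":[-0.037,0,-0.06],"angular":[0,0,0],"claw":-1},{"slide":[-0.048,0,-0.076],"angular":[0,0,0],"claw":-1},{"slide":[-0.053,0,-0.085],"angular":[0,0,0],"claw":-1},{"slide":[-0.053,0,-0.085],"angular":[0,0,0],"claw":-1},{"slide":[-0.053,0,-0.085],"angular":[0,0,0],"claw":-1}]'
```

```text
time: 19.8
position: [0.6515, -0.0245, 0.1317]
tool_rot: [-0.001, 2.581, 0.002]
ft_force: [0.4, -0.1, -3.7]
grip_width: 0.343
grip_force: 45.0
```

```bash
python3 -m inch '[{"slide":[0.03,0,-0.02],"angular":[0,0,0],"claw":-1},{"slide":[0.075,0,-0.055],"angular":[0,0,0],"claw":-1},{"slide":[0.13,0,-0.1],"angular":[0,0,0],"claw":-1},{"slide":[0.19,0,-0.17],"angular":[0,0,0],"claw":-1},{"slide":[0.25,0,-0.25],"angular":[0,0,0],"claw":-1},{"slide":[0.32,0,-0.33],"angular":[0,0,0],"claw":-1},{"slide":[0.39,0,-0.42],"angular":[0,0,0],"claw":-1},{"slide":[0.46,0,-0.5],"angular":[0,0,0],"claw":-1},{"slide":[0.505,0,-0.55],"angular":[0,0,0],"claw":-1},{"slide":[0.505,0,-0.55],"angular":[0,0,0],"claw":-1}]'
python3 - <<'E'
from fit import *
s=to([.4235,.314,.15],32,20)
s=to([.4235,.314,.15],32,0)
E
```

```text
time: 20.8
position: [0.5112, -0.0139, 0.1288]
tool_rot: [-0.012, 2.64, 0.026]
ft_force: [0.3, 0.9, -1.9]
grip_width: 0.346
grip_force: 45.0
slide [ 0.256  1.347 -0.034] ang [-0.298 -0.102 -0.568]
slide [ 0.251  1.313 -0.032] ang [ 0.039 -0.108  0.007]
```

Run:
```python
from fit import *
s=ctrl.get_state(); print(s["joint_positions"].round(3),s["position"],s["tool_rot"],s["ft_force"],s["torque"],s["grip_width"])
im=ctrl.get_image("side"); s=ctrl.get_state(); print(s["joint_positions"].round(3),s["position"],s["ft_force"])
cv2.imwrite("pics/j.png",cv2.resize(im["color"][110:310,180:430,::-1],(750,600),interpolation=3))
```

```text
[ 0.209 -0.302 -0.192  2.318 -0.142  0.623  1.686] [ 0.5111569  -0.01387879  0.12884324] [-0.01221488  2.63969553  0.02557504] [ 0.27290802  0.89517779 -1.93915081] [0.11490331 0.9094318  0.07535854] 0.3457329136280177
[ 0.246 -0.302 -0.229  2.319 -0.149  0.624  1.69 ] [ 0.50917847 -0.01402412  0.12650929] [-1.73161412  4.25158521 -4.75101349]
```

View pics/j.png

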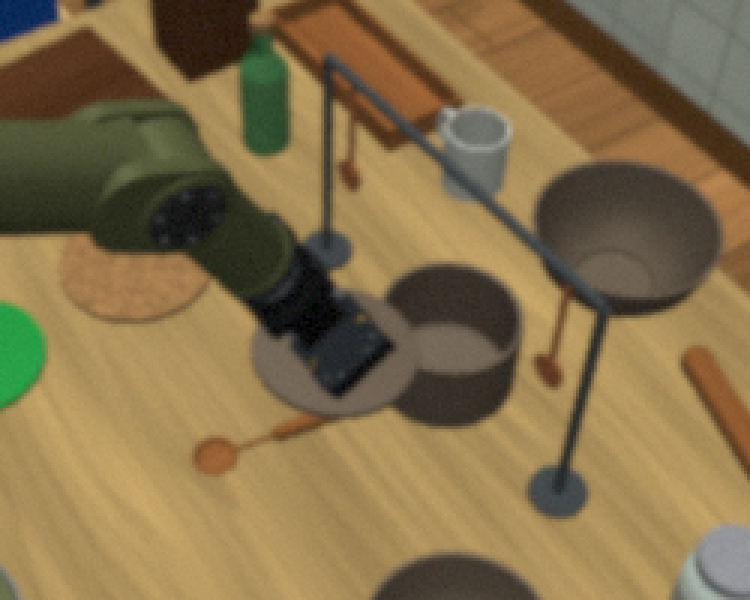

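The lid is held level at (335,350), clear of the crock and the rail. Joint 2 has hit its range limit (-0.30), so a steep tilt this close to the base is out of reach. Before moving on I'll fit a small kinematic model from the recorded states and plan a reachable heading.

```bash
cat > kin.py <<'E'
from h import *
import itertools
from scipy.optimize import least_squares
def fk(q,P,S):
    H,L1,L2,L3=P[:4]; M=R.from_euler("z",P[4]); p=np.array([0,0,H]); e=R.from_euler
    A=M*e("z",S[0]*q[0])*e("y",q[1]); p=p+A.apply([0,0,L1])
    A=A*e("z",S[1]*q[2])*e("y",q[3]); p=p+A.apply([0,0,L2])
    A=A*e("z",S[2]*q[4])*e("y",q[5]); p=p+A.apply([0,0,L3])
    return p,A*e("z",S[3]*q[6]+P[5])
D=[([-1.24593326,.32180564,-.07011457,1.45171003,.02260408,1.37080604,-.05689803],[.1986043,.61826149,.1966555],[-.486054678,-3.10355518,.003]),
([.209,-.302,-.192,2.318,-.142,.623,1.686],[.5111569,-.01387879,.12884324],[-.01221488,2.63969553,.02557504])]
E
cat > fitk.py <<'E'
from kin import *
best=None
s=ctrl.get_state(); D.append((s["joint_positions"],s["position"],s["tool_rot"]))
for S in itertools.product((1,-1),repeat=4):
  for y0 in(0,1.57,3.14,-1.57):
    def f(P):
        o=[]
        for q,p,v in D:
            a,A=fk(q,P,S); o+=[a-p,.3*(R.from_rotvec(v).inv()*A).as_rotvec()]
        return np.concatenate(o)
    r=least_squares(f,[.35,.4,.4,.25,0,y0])
    if best is None or r.cost<best[0]: best=(r.cost,S,r.x,r.fun.reshape(-1,6).round(4))
print(best); print(s["joint_positions"].round(3).tolist(),s["position"])
E
python3 fitk.py
```

```text
(np.float64(5.432486284136971e-05), (-1, -1, -1, -1), array([ 0.24446896,  0.45619873,  0.51581473,  0.3744829 , -0.04356128,
        1.53096448]), array([[ 0.0012, -0.0012,  0.0027,  0.    ,  0.    ,  0.0011],
       [-0.0001,  0.0029, -0.0014,  0.0062,  0.0001, -0.0007],
       [ 0.0008,  0.0026, -0.0013,  0.0062,  0.    , -0.0005]]))
[0.246, -0.302, -0.229, 2.319, -0.149, 0.624, 1.69] [ 0.50917847 -0.01402412  0.12650929]
```

```bash
cat >> kin.py <<'E'
S=(-1,)*4; P=[0.24446896,0.45619873,0.51581473,0.3744829,-0.04356128,1.53096448]
lo=np.array([-2.86,-.3,-1.38,.06,-1.56,.09,-2.69])+.05; hi=np.array([2.86,2.09,1.24,2.45,4.7,2.05,2.69])-.05
def tgt(g,tilt,yaw):
    t=np.radians(tilt)
    T=R.from_euler("z",yaw,degrees=True)*R.from_matrix(np.array([[-np.cos(t),0,-np.sin(t)],[0,1,0],[np.sin(t),0,-np.cos(t)]]).T)
    return np.array(g)+.046*T.apply([0,0,1]),T
def ik(p,T,q0,w=.003):
    def f(q):
        a,A=fk(q,P,S); return np.concatenate([a-p,.3*(T.inv()*A).as_rotvec(),w*(q-q0)])
    r=least_squares(f,np.clip(q0,lo+.01,hi-.01),bounds=(lo,hi)); return r.x,np.linalg.norm(r.fun[:3]),np.linalg.norm(r.fun[3:6])/.3
E
cat > plan.py <<'E'
from kin import *
q0=ctrl.get_state()["joint_positions"]
for tilt in(32,):
  for yaw in range(-150,151,15):
    # continuous path: now -> lift out -> yaw turn while swinging to mat
    q=q0; worst=0; mj=[]
    g0=np.array([.487,-.014,.167]); gm=np.array([.4235,.316,.13])
    for s in np.linspace(0,1,21):
        rad=np.hypot(*g0[:2])*(1-s)+s*np.hypot(*gm[:2])+.10*np.sin(np.pi*s); az=(1-s)*np.arctan2(g0[1],g0[0])+s*np.arctan2(gm[1],gm[0])
        g=[rad*np.cos(az),rad*np.sin(az),.167+(.13-.167)*s]
        q,e,a=ik(*tgt(g,tilt,yaw*s),q,.001); worst=max(worst,e+.1*a) if s>.2 else worst
    q,e,a=ik(*tgt([.4235,.316,.054],tilt,yaw),q,.001)
    print(yaw,"path",round(worst,4),"end err",round(e,4),round(a,3),q.round(2))
E
python3 plan.py
```

```text
-150 path 0.0 end err 0.0 0.0 [-0.51  0.64 -0.2   1.52  0.05  1.55 -1.76]
-135 path 0.0 end err 0.0 0.0 [-0.54  0.64 -0.25  1.52  0.17  1.56 -1.61]
-120 path 0.0 end err 0.0 0.0 [-0.57  0.63 -0.29  1.55  0.29  1.55 -1.46]
-105 path 0.0 end err 0.0 0.0 [-0.59  0.6  -0.33  1.6   0.41  1.51 -1.32]
-90 path 0.0 end err 0.0 0.0 [-0.61  0.56 -0.37  1.67  0.52  1.45 -1.17]
-75 path 0.0 end err 0.0 0.0 [-0.61  0.51 -0.42  1.76  0.62  1.37 -1.03]
-60 path 0.0 end err 0.0 0.0 [-0.6   0.44 -0.45  1.86  0.72  1.27 -0.88]
-45 path 0.0 end err 0.0 0.0 [-0.58  0.37 -0.49  1.97  0.8   1.14 -0.72]
-30 path 0.0 end err 0.0 0.0 [-0.55  0.28 -0.51  2.08  0.87  0.99 -0.55]
-15 path 0.0 end err 0.0 0.0 [-0.5   0.19 -0.52  2.18  0.91  0.82 -0.35]
0 path 0.0 end err 0.0 0.0 [-0.45  0.1  -0.51  2.27  0.92  0.62 -0.1 ]
15 path 0.0 end err 0.0 0.0 [-0.39  0.03 -0.47  2.34  0.82  0.41  0.28]
30 path 0.0 end err 0.0 0.0 [-0.36 -0.01 -0.38  2.38  0.38  0.24  1.02]
45 path 0.0 end err 0.0 0.0 [-0.39 -0.01 -0.23  2.37 -0.47  0.26  2.17]
60 path 0.0 end err 0.0001 0.0 [ 0.77  0.1  -1.29  2.34 -0.6   0.36  2.64]
75 path 0.028 end err 0.0012 0.003 [ 0.82  0.35 -1.33  2.26 -0.23  0.45  2.64]
90 path 0.0326 end err 0.005 0.014 [ 0.79  0.58 -1.33  2.16  0.09  0.61  2.64]
105 path 0.0438 end err 0.0161 0.061 [ 0.69  0.78 -1.33  2.03  0.33  0.81  2.64]
120 path 0.062 end err 0.0306 0.161 [ 0.56  0.89 -1.33  1.92  0.49  0.99  2.64]
135 path 0.1274 end err 0.0807 0.576 [-2.06 -0.25  1.19  2.27  0.24  0.71  2.64]
150 path 0.113 end err 0.0623 0.433 [ 0.3   1.   -1.33  1.79  0.68  1.28  2.64]
```

Run:
```python
from kin import *
q0=ctrl.get_state()["joint_positions"]
for g,y in(([.51,.06,.16],-15),([.51,.13,.16],-30),([.47,.12,.21],-30),([.47,.22,.16],-45),([.4235,.316,.15],-45)):
    q,e,a=ik(*tgt(g,32,y),q0,.001); print(g,y,round(e,4),round(a,3),q.round(2)); q0=q
s=to([.51,.06,.16],32,-15)
s=to([.51,.13,.16],32,-30)
```

```text
[0.51, 0.06, 0.16] -15 0.0 0.0 [ 0.31 -0.25 -0.59  2.29  0.23  0.58  0.85]
[0.51, 0.13, 0.16] -30 0.0 0.0 [ 0.27 -0.08 -0.83  2.16  0.58  0.83  0.13]
[0.47, 0.12, 0.21] -30 0.0 0.0 [ 0.01 -0.25 -0.56  2.18  0.43  0.92  0.28]
[0.47, 0.22, 0.16] -45 0.0 0.0 [-0.22  0.11 -0.63  2.01  0.69  1.16 -0.39]
[0.4235, 0.316, 0.15] -45 0.0 0.0 [-0.39  0.25 -0.69  1.91  0.73  1.29 -0.59]
slide [-0.077  0.269  0.07 ] ang [ 0.28  -0.119  0.445]
slide [-0.07   0.526  0.069] ang [ 0.532 -0.119  0.877]
```

```bash
python3 -m inch '[{"slide":[-0.03,0.06,-0.01],"angular":[0.06,-0.03,0.1],"claw":-1},{"slide":[-0.06,0.12,-0.02],"angular":[0.12,-0.06,0.2],"claw":-1},{"slide":[-0.08,0.19,-0.02],"angular":[0.2,-0.09,0.32],"claw":-1},{"slide":[-0.1,0.26,-0.02],"angular":[0.28,-0.12,0.45],"claw":-1},{"slide":[-0.12,0.35,-0.02],"angular":[0.36,-0.12,0.6],"claw":-1},{"slide":[-0.12,0.44,-0.02],"angular":[0.45,-0.12,0.74],"claw":-1},{"slide":[-0.12,0.53,-0.02],"angular":[0.53,-0.12,0.88],"claw":-1},{"slide":[-0.12,0.53,-0.02],"angular":[0.53,-0.12,0.88],"claw":-1}]'
python3 - <<'E'
from kin import *
s=ctrl.get_state(); print(s["joint_positions"].round(3))
p,r=pose(); print("tool z",r.apply([0,0,1]).round(3),"tool y",r.apply([0,1,0]).round(3),"g",(p-.046*r.apply([0,0,1])).round(3))
s=to([.48,.2,.17],32,-45)
E
```

```text
time: 21.65
position: [0.5357, 0.1206, 0.1487]
tool_rot: [0.677, 2.5, -0.187]
ft_force: [1.0, 0.6, -3.3]
grip_width: 0.342
grip_force: 45.0
[ 0.175 -0.08  -0.765  2.105  0.574  0.911  0.13 ]
tool z [ 0.464 -0.263 -0.846] tool y [0.503 0.864 0.007] g [0.514 0.133 0.188]
slide [ 0.256  0.137 -0.077] ang [0.273 0.006 0.411]
```

```bash
python3 -c "
from h import *
s=to([.4235,.316,.12],32,-45)"
python3 -m inch '[{"slide":[0.05,0.03,-0.02],"angular":[0.05,0,0.08],"claw":-1},{"slide":[0.1,0.06,-0.03],"angular":[0.1,0,0.16],"claw":-1},{"slide":[0.15,0.09,-0.05],"angular":[0.16,0,0.25],"claw":-1},{"slide":[0.2,0.12,-0.06],"angular":[0.22,0,0.33],"claw":-1},{"slide":[0.256,0.137,-0.077],"angular":[0.273,0.006,0.411],"claw":-1},{"slide":[0.256,0.137,-0.077],"angular":[0.273,0.006,0.411],"claw":-1}]'
python3 -c "
from h import *
s=to([.4235,.316,.13],32,-45)
print(ctrl.get_state()['joint_positions'].round(2))"
```

```text
slide [ 0.727  0.423 -0.135] ang [0.273 0.006 0.411]
time: 22.25
position: [0.4959, 0.1785, 0.1291]
tool_rot: [1.002, 2.415, -0.293]
ft_force: [-0.8, 0.2, -3.6]
grip_width: 0.339
grip_force: 45.0
slide [ 0.502  0.184 -0.134] ang [-0.01  -0.004  0.001]
[ 0.04  0.14 -0.89  1.99  0.72  1.21 -0.37]
```

```bash
python3 -m inch '[{"slide":[0.08,0.03,-0.02],"angular":[0,0,0],"claw":-1},{"slide":[0.18,0.07,-0.05],"angular":[0,0,0],"claw":-1},{"slide":[0.28,0.1,-0.08],"angular":[0,0,0],"claw":-1},{"slide":[0.38,0.14,-0.1],"angular":[0,0,0],"claw":-1},{"slide":[0.46,0.17,-0.12],"angular":[0,0,0],"claw":-1},{"slide":[0.5,0.184,-0.134],"angular":[-0.01,0,0],"claw":-1},{"slide":[0.5,0.184,-0.134],"angular":[-0.01,0,0],"claw":-1},{"slide":[0.5,0.184,-0.134],"angular":[-0.01,0,0],"claw":-1}]'
python3 - <<'E'
from fit import *
s=to([.4235,.316,.07],32,-45)
print(ctrl.get_state()['joint_positions'].round(2))
# lid disc plane and centre in view
for c in("side","top"):
    im=ctrl.get_image(c); w=cloud(im); rgb=im["color"].astype(int)
    m=(np.hypot(w[...,0]-.4235,w[...,1]-.316)<.11)&(w[...,2]>.08)&(w[...,2]<.125)
    k=w[m]; A=np.c_[k[:,:2],np.ones(len(k))]
    for _ in range(5):
        co=np.linalg.lstsq(A,k[:,2],rcond=None)[0]; ok=abs(A@co-k[:,2])<.005; A,k=A[ok],k[ok]
    h=cv2.convexHull(k[:,:2].astype(np.float32))[:,0]
    print(c,len(k),"slope",co[:2].round(3),"z",(co@[.4235,.316,1]).round(4),cv2.minEnclosingCircle(h),circ(np.c_[h,0*h[:,:1]],.085))
E
```

```text
time: 23.05
position: [0.4431, 0.2946, 0.0923]
tool_rot: [1.002, 2.408, -0.291]
ft_force: [-0.2, -0.6, -3.2]
grip_width: 0.343
grip_force: 45.0
slide [0.146 0.005 0.198] ang [-0.006  0.007 -0.005]
[-0.23  0.36 -0.93  1.9   0.83  1.37 -0.69]
side 913 slope [-0.013  0.012] z 0.1048 ((0.4318254590034485, 0.3055863380432129), 0.08822138607501984) (array([0.4267, 0.3112]), 25, np.float32(0.0))
top 946 slope [-0.011  0.004] z 0.1031 ((0.42533865571022034, 0.3078792989253998), 0.08467096835374832) (array([0.4239, 0.3092]), 33, np.float32(0.0))
```

```bash
python3 -c "
from h import *
s=to([.424,.318,.062],32,-45)"
```

```text
slide [0.168 0.012 0.222] ang [-0.007  0.007 -0.007]
```

```bash
python3 -m inch '[{"slide":[0.025,0.002,0.03],"angular":[0,0,0],"claw":-1},{"slide":[0.055,0.004,0.07],"angular":[0,0,0],"claw":-1},{"slide":[0.085,0.006,0.11],"angular":[0,0,0],"claw":-1},{"slide":[0.115,0.008,0.15],"angular":[0,0,0],"claw":-1},{"slide":[0.14,0.01,0.185],"angular":[0,0,0],"claw":-1},{"slide":[0.158,0.012,0.21],"angular":[0,0,0],"claw":-1},{"slide":[0.168,0.012,0.222],"angular":[0,0,0],"claw":-1},{"slide":[0.168,0.012,0.222],"angular":[0,0,0],"claw":-1},{"slide":[0.168,0.012,0.222],"angular":[0,0,0],"claw":-1}]'
python3 -c "
from h import *
s=to([.424,.318,.052],32,-45)
p,r=pose();print(p-.046*r.apply([0,0,1]))"
```

```text
time: 24.05
position: [0.4401, 0.3027, 0.0228]
tool_rot: [1.001, 2.409, -0.29]
ft_force: [-0.5, 0.3, -2.8]
grip_width: 0.347
grip_force: 45.0
slide [ 0.013 -0.002  0.038] ang [-0.004  0.004 -0.003]
[0.42283964 0.32004147 0.06171811]
```

```bash
python3 -m inch '[{"slide":[0.004,0,0.008],"angular":[0,0,0],"claw":-1},{"slide":[0.008,0,0.016],"angular":[0,0,0],"claw":-1},{"slide":[0.012,0,0.023],"angular":[0,0,0],"claw":-1},{"slide":[0.014,0,0.027],"angular":[0,0,0],"claw":-1},{"slide":[0.014,0,0.027],"angular":[0,0,0],"claw":-1}]'
```

```text
time: 24.55
position: [0.4404, 0.3019, 0.0149]
tool_rot: [1.001, 2.409, -0.29]
ft_force: [0.5, 0.9, -2.2]
grip_width: 0.344
grip_force: 45.0
```

```bash
python3 -m inch '[{"slide":[0.002,0,0.004],"angular":[0,0,0],"claw":-1},{"slide":[0.004,0,0.008],"angular":[0,0,0],"claw":-1},{"slide":[0.004,0,0.008],"angular":[0,0,0],"claw":-1}]'
```

```text
time: 24.85
position: [0.4405, 0.3019, 0.0146]
tool_rot: [1.001, 2.407, -0.291]
ft_force: [-5.5, -1.2, 8.5]
grip_width: 0.346
grip_force: 45.4
```

The lid has touched down on the mat: the force went from about -3 N to +8.5 N. Releasing and backing straight out.

```bash
python3 -m inch '[{"slide":[0,0,0.004],"angular":[0,0,0],"claw":-0.2},{"slide":[0,0,0.002],"angular":[0,0,0],"claw":0.2},{"slide":[0,0,0],"angular":[0,0,0],"claw":0.6},{"slide":[0,0,0],"angular":[0,0,0],"claw":1},{"slide":[0,0,0],"angular":[0,0,0],"claw":1},{"slide":[0,0,0],"angular":[0,0,0],"claw":1},{"slide":[0,0,0],"angular":[0,0,0],"claw":1},{"slide":[0,0,0],"angular":[0,0,0],"claw":1}]'
```

```text
time: 25.65
position: [0.4405, 0.3017, 0.0126]
tool_rot: [1.001, 2.41, -0.29]
ft_force: [-0.4, -1.2, 0.8]
grip_width: 0.941
grip_force: 0.0
```

```bash
python3 -m inch '[{"slide":[0,0,-0.04],"angular":[0,0,0],"claw":1},{"slide":[0,0,-0.1],"angular":[0,0,0],"claw":1},{"slide":[0,0,-0.18],"angular":[0,0,0],"claw":1},{"slide":[0,0,-0.28],"angular":[0,0,0],"claw":1},{"slide":[0,0,-0.38],"angular":[0,0,0],"claw":1},{"slide":[0,0,-0.48],"angular":[0,0,0],"claw":1},{"slide":[0,0,-0.55],"angular":[0,0,0],"claw":1},{"slide":[0,0,-0.55],"angular":[0,0,0],"claw":1},{"slide":[0,0,-0.55],"angular":[0,0,0],"claw":1}]'
python3 - <<'E'
from fit import *
for c in("side","top"):
    im=ctrl.get_image(c); w=cloud(im); rgb=im["color"].astype(int)
    m=(np.hypot(w[...,0]-.4235,w[...,1]-.316)<.12)&(w[...,2]>.02)&(w[...,2]<.034)
    k=w[m]; A=np.c_[k[:,:2],np.ones(len(k))]; co=np.linalg.lstsq(A,k[:,2],rcond=None)[0]
    h=cv2.convexHull(k[:,:2].astype(np.float32))[:,0]
    print(c,"lid",len(k),co[:2].round(3),np.median(k[:,2]),cv2.minEnclosingCircle(h),circ(np.c_[h,0*h[:,:1]],.085))
    k=w[(rgb[...,0]>1.6*rgb[...,2])&(w[...,2]>.06)&(w[...,2]<.1)&(np.hypot(w[...,0]-.424,w[...,1]+.314)<.075)]
    print("cup",len(k),cv2.minEnclosingCircle(k[:,:2].astype(np.float32)),k[:,2].max())
    P=w.reshape(-1,3)
    k=P[(P[:,0]>.5)&(P[:,0]<.73)&(P[:,1]>-.13)&(P[:,1]<.08)&(P[:,2]>.1)&(P[:,2]<.118)]; print("crock",cv2.minEnclosingCircle(k[:,:2].astype(np.float32)))
    k=P[(P[:,0]>.33)&(P[:,0]<.53)&(P[:,1]>-.42)&(P[:,1]<-.2)&(P[:,2]>.07)&(P[:,2]<.088)]; print("bowl",cv2.minEnclosingCircle(k[:,:2].astype(np.float32)))
    if c=="top": cv2.imwrite("pics/k.png",cv2.resize(im["color"][90:330,120:440,::-1],(800,600),interpolation=3))
E
```

```text
time: 26.55
position: [0.389, 0.3538, 0.1293]
tool_rot: [1.001, 2.409, -0.29]
ft_force: [0.2, -0.2, -0.9]
grip_width: 1.002
grip_force: 0.0
side lid 1190 [-0.002  0.005] 0.026939991360198312 ((0.4254341125488281, 0.32013174891471863), 0.08819276094436646) (array([0.4254, 0.318 ]), 31, np.float32(0.0))
cup 159 ((0.42494821548461914, -0.31347692012786865), 0.029809992760419846) 0.08101010144222864
crock ((0.6313239932060242, -0.02169140614569187), 0.08238299936056137)
bowl ((0.42521828413009644, -0.3135717809200287), 0.09078239649534225)
top lid 1482 [ 0. -0.] 0.025633473777203597 ((0.42426109313964844, 0.31625479459762573), 0.08682737499475479) (array([0.4227, 0.3163]), 30, np.float32(0.0))
cup 62 ((0.4219927191734314, -0.315157413482666), 0.028795186430215836) 0.0783930247688096
crock ((0.62712162733078, -0.02598877064883709), 0.07839515060186386)
bowl ((0.422454297542572, -0.31439444422721863), 0.08905906975269318)
```

View pics/k.png

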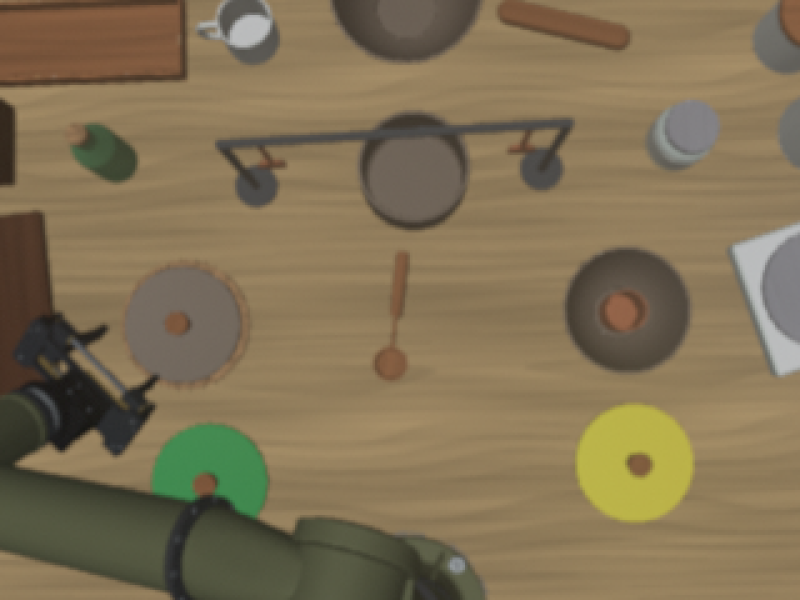

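The lid lies flat on the mat at (183,323), within about 3 mm of its centre. The cup stands in the bowl at (622,312). The crock, rail, wooden spoon, oil bottle and jar are where they were, and the robot is clear of everything, so I'm handing in.

```bash
python3 -c "
from bench import ctrl
print(ctrl.close_job())"
```

```text
the job is handed in; nothing more can be done
None
```

The job is handed in at about 27 s; no verdict came back, but the last images showed the cup standing in the side bowl, the lid flat and knob up within about 3 mm of the mat's centre, and nothing else visibly moved.

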